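# Try the parts box cover, free its catch and hold it open

## Robot

A 6-joint arm with a two-finger parallel gripper is mounted at the origin on a cart in front of the work surface, level with it; the furniture and walls round the work are solid. World frame = base frame: x ahead of the robot, y to its left, z up, the work surface at z = 0. Lengths are in m, angles in degrees, forces in N, time in s.
With the tool pointing down it reaches from about 0.4 to 0.825 m from the base axis. Payload 7 kg.
Tool frame: the origin (TCP) lies midway between the tips of the shut fingers; the grasp point (between the pads) lies 19 mm behind it; z points along the fingers, y is the line along which they close (so a half turn about z gives the same grasp; the last joint's range is limited). The gripper opens to 88 mm and grips with 3 to 60 N. Pads are 19 mm wide; open, the fingers measure 130 mm over their backs; the gripper's body (78 mm by 193 mm) begins 47 mm behind the grasp point.
Start: joints at [83.6, 20.546, 0.682, 0, -70.136, -16.507], TCP at [0.263, 0.622, 0.227] pointing down, gripper open.
Joint ranges: [-176.03, 176.03], [-82.01, 121.73], [-58.28, 71.71], [-173.87, 95.51], [-174.79, -0.11], [-173.66, 173.66]. Speed limits (degrees/s): [136.94, 136.94, 172.46, 180, 180, 180].

## Interface

Orientations are given as [roll, pitch, yaw] about the fixed x, y, z axes, in that order (R = Rz(yaw) Ry(pitch) Rx(roll)).
In Python, from plant import ctrl gives the robot as it stands. The module is installed in compiled form; this text tells all that it offers.
- The arm moves only by the tool send_rows, never from a script. Its argument "plan" is a list that holds one entry, the list of rows, each a list of 6 numbers: the shift along the tool's x, y, z in parts of the range, where 1.0 means 75 cm, then the turn, a rotation vector about the tool's x, y, z in parts of the range, where 1.0 means 60 degrees. A call has 1 to 8 rows; each row is the pose to reach, as a shift and turn from the pose commanded when the call began, along the tool's axes at that moment; what a row does not reach only later rows make up. A row lasts 1/12 s, in which the tool goes at most 41.7 mm and 7.16 degrees, less where a joint would pass 70% of its speed; a pose out of reach is approached as far as the arm can. No shift or turn number may pass 1 either way. A call with a gripper value outside its range is refused whole. "fingers" is the opening, from 0 (shut) to 1 (fully open), set as the call begins (left out, the last holds). The fingers move at their own pace and stop on an object; the grip force is fixed at half the most. Time passes only in rows, so rows that repeat a pose let the fingers close. It gives the time, the measured TCP pose, the force, the opening and the grip force at its end, in the units of the state.
- ctrl.get_obs(): the state, without advancing time (a new reading comes with each control period).
- ctrl.snapshot(name): name is "side" or "top"; returns a dict with "img" (400x640x3 uint8, red, green, blue), "K" (3x3 intrinsics, pixels), "pose" (4x4, takes a point from camera to world coordinates). Camera axes: x right, y down, z forward; pixel columns grow to the right and rows downward; lengths in m; the calibration is good to about 2 mm. A picture is of the moment at which its call begins. There is no depth.
- ctrl.close_job(): hands the job in; it is judged then, once.
The state is a dict: "clock": time; "joint_pos": joint angles; "qvel": joint speeds; "tau": joint torques, N m; "tool_pos": TCP position; "orientation": TCP orientation; "force": force on the tool from outside, world axes, zero at the start; "moment": the same for the moment, N m; "opening": finger opening in m; "gripper_force": force on a finger pad.
Only numpy, scipy, OpenCV 4.12 (cv2) and the standard library are available. Lean on these libraries where they do the work, as an engineer would, in place of code of your own. Each camera call takes 0.05 s, during which the arm holds its last target. There are 200 camera calls.

## Task

Before you move the red slide, pull up on the black knob of the blue parts box's cover to feel whether its catch holds it. If it is caught, push the red slide on the front ledge fully to the left to free it; then swing the cover up by its knob to at least 45 degrees and finish while still holding the knob, keeping the cover open and still so that I can take out the terminal blocks. Leave the things round the box where they are.

Things in the scene. Friction and masses are not known exactly. Their poses are not given: they have to be found in the camera images.
- parts_box: blue parts box fixed to the bench, 200x190 mm. Origin: on the bench, mid-width, 85 mm in front of the hinge line; x points from its front to the hinge (away from the robot), y left, z up; turned up to 0.25 rad. Rear 140 mm: the box under its grey cover, top at z = 0.075. Front 58 mm: a flat ledge, top at z = 0.066, with the red slide. The catch inside cannot be seen and starts caught or free.
- cover (a joint): hinge of the grey cover (147x196x5 mm): 0 shut, grows as the front edge swings up and away from the robot, stop at 1.35 rad. Falls shut from any angle when let go. Caught, it lifts only about 3 mm at the knob and then stops dead; free, it swings up with 1 to 3 N at the knob.
- cover_hinge (a point): middle of the cover's hinge line, which runs along the box's y at its far side: x = 0.085, y = 0, z = 0.072 in the box's frame
- cover_knob (a point): black ball knob, 26 mm across, on a steel stem at the cover's front edge; moves with the cover. This point: centre of the ball, 125 mm in front of the hinge line, 32 mm above the cover's top (box frame x = -0.040, y = 0, z = 0.107 when shut). Pinched from left and right (along the box's y) it can turn between upright fingers as the cover swings.
- release (a joint): red release slide on the front ledge: 0 to 0.003 m (right) at the start, 0.032 m fully left, along the box's +y. Friction 3 to 5 N; it stays where it is put and looks the same whether the catch is caught or free. Fully left it draws the catch clear for good; move it with the cover at rest, not pulled up.
- release_grip (a point): grip point in the red thumb piece of the slide, 7 mm below its top, 22 mm above the ledge (box frame x = -0.089, y = -0.045 plus the slide's value, z = 0.088). The thumb piece is an upright block, 24 mm along x, 14 mm along y, top 29 mm above the ledge; grip it across the 14 mm (along y).
- grease_pot: white round grease pot, 48 mm wide, 32 mm high; loose bystander, origin at the centre of its underside
- height_puck: brass puck on a black base, 34x52x20 mm; loose bystander, origin at the centre of its underside
- spare_pad_0: grey round press pad with a stud, 30 mm wide, 18 mm high; loose bystander, origin at the centre of its underside
- sensor_block: black sensor block with a grey disc, 20x30x15 mm; loose bystander, origin at the centre of its underside
- bubble_level: black bubble level with a green vial, 18x42x18 mm; loose bystander, origin at the centre of its underside
- master_leak: grey metal cylinder with a brass neck, 40 mm wide, 61 mm high; loose bystander, origin at the centre of its underside
- spare_pad_1: second press pad like it, grey and round with a stud, 30 mm wide, 18 mm high; loose bystander, origin at the centre of its underside

How it is judged (in metres and radians):
On the way, in this order (a step that is already met when the one before it is completed fails the run):
1. the cover is pulled up by its knob, through its play or farther, while the release slide has not been moved (value of joint cover above 0.01 rad and value of joint release below 0.008 m and contact force between the fingers and cover_c4 above 1 N), for 0.1 s.
2. the cover is free of the catch and swung up by its knob (value of joint cover above 0.35 rad and contact force between the fingers and cover_c4 above 1 N), for 0.1 s.
At the end, for the whole second after the job is handed in: the cover stands open more than 0.72 rad and still (under 0.05 rad/s), with the robot's fingers holding its knob (over 1 N) (value of joint cover above 0.72 rad and velocity of joint cover between -0.05 and 0.05 rad/s and contact force between the fingers and cover_c4 above 1 N); the arm keeps its last pose, push and grip.
It fails at once if a bystander is moved more than 30 mm (distance of any of grease_pot, height_puck, spare_pad_0, sensor_block, bubble_level, master_leak, spare_pad_1 from where it was at the start of the episode above 0.03 m).
It also fails if it takes over 53 s, if anything falls off the work surface, if the arm or the gripper's body presses on something with over 40 N, if the wrist force passes 120 N, or if a joint passes its speed limit or range.

## Working session

There is one attempt and no reset: what is moved stays moved. The work goes in short steps, Python scripts to look and compute and a tool call to move; the robot and the scene stay as the last step left them, time stands still between calls to the robot, and variables do not carry over. Pictures are saved under pics/ and viewed, at most 10 in all, crops included, and the job is handed in when it is done.

Besides the shell and the picture viewer there is one more tool, called after "Emit:" as name(argument=value, ...), one argument or row to a line, values as JSON. send_rows: Moves the arm, as the interface text tells. Its arguments: {"type":"object","properties":{"plan":{"type":"array","items":{"type":"array","items":{"type":"array","items":{"type":"number"}}}},"fingers":{"type":"number"}},"required":["plan"]}

```bash
mkdir -p pics; python3 - <<'E'
from plant import ctrl
import cv2,numpy as np
np.set_printoptions(precision=4,suppress=True)
for n in("top","side"):
    s=ctrl.snapshot(n); cv2.imwrite(f"pics/{n}0.png",s["img"][...,::-1]); np.savez(f"{n}0.npz",**s)
    print(n,s["K"].tolist(),"\n",s["pose"])
o=ctrl.get_obs(); print(o)
E
```

```text
top [[379.2224258673245, 0.0, 319.75795998764323], [0.0, 379.2224258673245, 197.7524037955816], [0.0, 0.0, 1.0]] 
 [[-0.0196 -0.9918  0.1264  0.3715]
 [-0.9993  0.0155 -0.0337  0.1674]
 [ 0.0315 -0.127  -0.9914  1.0362]
 [ 0.      0.      0.      1.    ]]
side [[497.6814715866395, 0.0, 321.5981477489316], [0.0, 497.6814715866395, 192.71628946132995], [0.0, 0.0, 1.0]] 
 [[ 0.9957  0.0747 -0.0552  0.581 ]
 [ 0.0921 -0.8714  0.4818 -0.4688]
 [-0.0121 -0.4848 -0.8745  1.1903]
 [ 0.      0.      0.      1.    ]]
{'clock': 0.1, 'joint_pos': array([ 83.6013,  20.5856,   0.6382,  -0.0192, -70.1381, -16.5065]), 'qvel': array([ 0.0793, -0.108 ,  0.167 ,  0.1879, -0.0082,  0.0279]), 'tau': array([ -0.0021, -58.4165,  29.3751,   7.0155,   0.0101,  -0.0001]), 'tool_pos': array([0.2626, 0.6213, 0.2257]), 'orientation': array([179.9129,  -0.007 , -22.9117]), 'force': array([-0.2615, -0.7791,  0.6696]), 'moment': array([0.019 , 0.0208, 0.0297]), 'gripper_force': 0.0, 'opening': 0.08767780289900438}
```

View pics/top0.png

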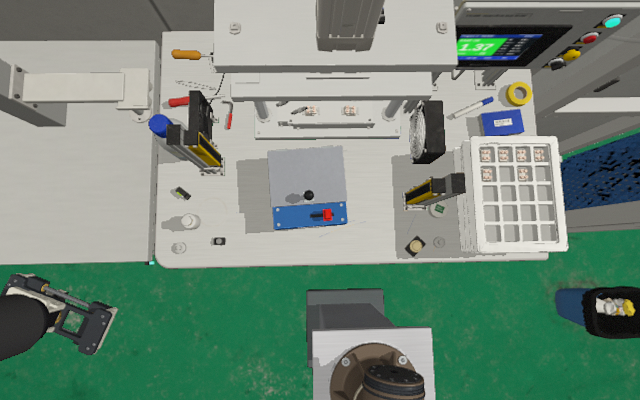

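View pics/side0.png

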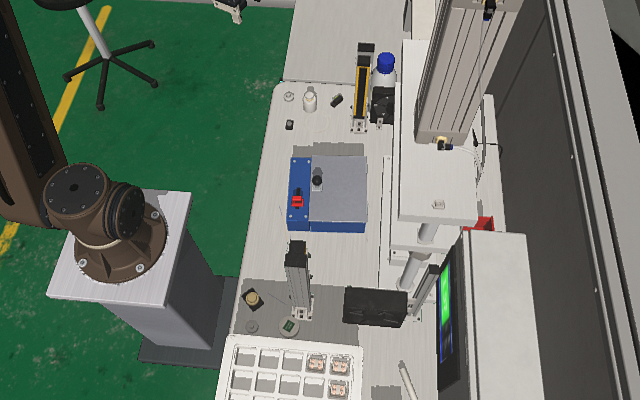

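The top view shows the knob at about (309,195), the red thumb at (326,214) and the cover spanning (268–346, 147–208). In the side view the knob is at about (317,181) and the thumb at (297,201). The press head stands behind the box.

```bash
cat > h.py <<'E'
import cv2,numpy as np
from scipy.spatial.transform import Rotation as R
np.set_printoptions(precision=4,suppress=True)
def ray(s,uv):
    d=np.linalg.inv(s["K"])@[*uv,1]; P=s["pose"]; d=P[:3,:3]@d; return P[:3,3],d/np.linalg.norm(d)
def plane(s,uv,z):
    o,d=ray(s,uv); return o+d*(z-o[2])/d[2]
def tri(a,ua,b,ub):
    o1,d1=ray(a,ua);o2,d2=ray(b,ub)
    t=np.linalg.lstsq(np.c_[d1,-d2],o2-o1,rcond=None)[0]
    p,q=o1+d1*t[0],o2+d2*t[1]; return (p+q)/2,np.linalg.norm(p-q)
def blob(m,roi):
    x0,y0,x1,y1=roi; k=np.zeros(m.shape,np.uint8); k[y0:y1,x0:x1]=m[y0:y1,x0:x1]
    n,l,st,c=cv2.connectedComponentsWithStats(k); i=1+st[1:,4].argmax(); return c[i],st[i],l==i
E
python3 - <<'E'
from h import *
S={n:dict(np.load(n+"0.npz")) for n in("top","side")}
roi={"top":(255,140,360,235),"side":(280,145,380,240)}
K={}
for n,s in S.items():
    h=cv2.cvtColor(s["img"],cv2.COLOR_RGB2HSV); v=h[...,2]; H=h[...,0]; sat=h[...,1]
    K[n]={}
    rk={"top":(298,186,320,203),"side":(308,172,326,189)}[n]
    c,st,_=blob((v<50).astype(np.uint8),rk); K[n]['knob']=c; print(n,"knob",c,st)
    red=(((H<8)|(H>172))&(sat>150)&(v>60)).astype(np.uint8); c,st,_=blob(red,roi[n]); K[n]['red']=c; print("red",c,st)
    blue=((H>100)&(H<125)&(sat>120)).astype(np.uint8); c,st,m=blob(blue,roi[n])
    b=cv2.boxPoints(cv2.minAreaRect(np.argwhere(m)[:,::-1].astype(np.float32))); print("blue",st); 
    for u in b: print(u,plane(s,u,.066))
    gray=((sat<60)&(v>95)&(v<185)).astype(np.uint8); 
for k in("knob","red"): print(k,tri(S["top"],K["top"][k],S["side"],K["side"][k]))
for n,s in S.items():
    print(n,"knob on z=.107",plane(s,K[n]["knob"],.107),"red at .09",plane(s,K[n]["red"],.09))
t=cv2.resize(S["top"]["img"][135:240,250:365],None,fx=5,fy=5,interpolation=cv2.INTER_NEAREST)
cv2.imwrite("pics/topc.png",t[...,::-1])
E
```

```text
top knob [308.1186 195.1186] [304 191  10   9  59]
red [326.8571 214.4592] [323 209   9  12  98]
blue [ 273  202   74   28 1404]
[272.322  207.0513] [0.4731 0.2565 0.066 ]
[345.1314 201.5355] [0.4843 0.069  0.066 ]
[346.8285 223.9372] [0.4264 0.0663 0.066 ]
[274.0191 229.4531] [0.4157 0.2524 0.066 ]
side knob [316.6515 179.9545] [312 176  10   9  66]
red [296.6667 200.8889] [291 196  12  11  99]
blue [ 286  158   25   73 1321]
[285.8224 229.9433] [0.4312 0.0378 0.066 ]
[287.1144 157.5913] [0.4076 0.2503 0.066 ]
[310.2856 158.0051] [0.4699 0.2542 0.066 ]
[308.9937 230.357 ] [0.4887 0.0416 0.066 ]
knob (array([0.4969, 0.1643, 0.1059]), np.float64(0.0005011764234194095))
red (array([0.4502, 0.1172, 0.0743]), np.float64(0.0015332654355501034))
top knob on z=.107 [0.497  0.1644 0.107 ] red at .09 [0.4497 0.1183 0.09  ]
side knob on z=.107 [0.4967 0.1636 0.107 ] red at .09 [0.4514 0.1087 0.09  ]
```

View pics/topc.png

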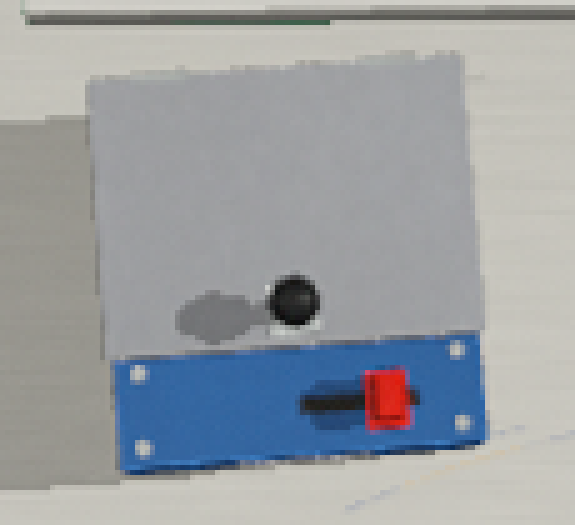

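Knob triangulates to z=0.106 (expected 0.107), thumb is consistent with slide ≈0–2 mm. In the crop, the ledge screws are at (138,374), (457,350), (143,449), (462,423), which give the yaw. I also check the press head clearance.

```bash
python3 - <<'E'
from h import *
S={n:dict(np.load(n+"0.npz")) for n in("top","side")}
P=[plane(S["top"],(250+(a-2)/5,135+(b-2)/5),z) for a,b,z in((138,374,.067),(457,350,.067),(143,449,.067),(462,423,.067),(88,80,.075),(463,55,.075),(482,330,.075),(108,358,.075))]
P=np.array(P);print(P)
for i,j in((1,0),(3,2),(5,4),(6,7)):
    d=P[j]-P[i]; print(np.degrees(np.arctan2(-d[0],d[1])),np.linalg.norm(d))
for i,j in((2,0),(3,1),(6,5),(7,4)):
    d=P[j]-P[i]; print(np.degrees(np.arctan2(d[1],d[0])),np.linalg.norm(d))
print("press",tri(S["top"],(452,68),S["side"],(399,219)))
print("lower beam z .3",plane(S["top"],(320,97),.3), plane(S["top"],(320,97),.2))
th=np.radians(4);c,s=np.cos(th),np.sin(th)
Rb=np.array([[c,-s,0],[s,c,0],[0,0,1]]); kn=np.array([.4969,.164,.107])
for q in(0,.05,.2,.5,.9): 
    a=np.arctan2(.035,.125)+q; r=.1298
    print(q,kn+Rb@[.125-r*np.cos(a),0,r*np.sin(a)-.035])
E
```

```text
[[0.4667 0.2439 0.067 ]
 [0.4764 0.08   0.067 ]
 [0.4283 0.2416 0.067 ]
 [0.4387 0.0785 0.067 ]
 [0.6191 0.2683 0.075 ]
 [0.6302 0.0735 0.075 ]
 [0.4856 0.0676 0.075 ]
 [0.4743 0.2585 0.075 ]]
3.3858368775395298 0.1642123028274587
3.6509300391225503 0.16348907763664874
3.2609047451578728 0.19511993419269968
3.3873507892879346 0.19115000318796932
3.4714407532179985 0.0384669514541854
2.371766220094824 0.03771639555283864
2.3061068478480338 0.14466723068958345
3.8769009175628653 0.14507737707135213
press (array([ 0.67  , -0.086 ,  0.4243]), np.float64(0.002320232942301818))
lower beam z .3 [0.6712 0.1378 0.3   ] [0.7119 0.1338 0.2   ]
0 [0.4969 0.164  0.107 ]
0.05 [0.4988 0.1641 0.1132]
0.2 [0.5063 0.1647 0.1311]
0.5 [0.5289 0.1662 0.1626]
0.9 [0.5714 0.1692 0.1917]
```

The rows are not in the units I measure in: shifts go in shares of 75 cm and turns go in shares of 60 degrees. I convert before sending: 28.2 cm / 75 = 0.376, 25 cm / 75 = 0.3333, -26.3 degrees / 60 = -0.4383.

Emit:
send_rows(
  plan=[
    [[0.0533,0.044,0,0,0,-0.0667],[0.1067,0.088,0,0,0,-0.1333],[0.16,0.1333,0,0,0,-0.2],[0.2133,0.1787,0,0,0,-0.2667],[0.248,0.208,0,0,0,-0.3167],[0.2907,0.2427,0,0,0,-0.3667],[0.3333,0.28,0,0,0,-0.4383],[0.376,0.3147,0,0,0,-0.4383]],
  ],
  fingers=0.8,
)

```text
clock: 0.77
tool_pos: [0.4151, 0.3231, 0.2265]
orientation: [-180.0, 0.0, 3.7]
force: [1.7, 0.6, 0.9]
opening: 0.0701
gripper_force: 0.0
```

```bash
cat > to.py <<'E'
import sys
from h import *
from plant import ctrl
# usage: to.py x y z yaw -> shift (cm) and turn (deg) in tool axes
x,y,z,w=map(float,sys.argv[1:5]); o=ctrl.get_obs()
Rt=R.from_euler("xyz",o["orientation"],degrees=True); G=R.from_euler("xyz",[180,0,w],degrees=True)
print("pos",o["tool_pos"],"rpy",o["orientation"],"F",o["force"],"t",o["clock"],"q",o["joint_pos"])
print("cm",Rt.inv().apply(np.array([x,y,z])-o["tool_pos"])*100,"rot",(Rt.inv()*G).as_rotvec(degrees=True))
E
python3 to.py .497 .164 .15 3.4
```

```text
pos [0.4151 0.3231 0.2265] rpy [-179.9997    0.0095    3.6742] F [1.7421 0.6272 0.8932] t 0.7667 q [ 59.2749   6.4771 -17.9907  -0.0088 -65.5373  34.4029]
cm [ 7.1579 16.3989  7.6464] rot [-0.0003  0.0095  0.2742]
```

In the tool's units: 13.5 cm / 75 = 0.18, 7.7 cm / 75 = 0.1027.

Emit:
send_rows(
  plan=[
    [[0.02,0.0467,0,0,0,0],[0.04,0.0933,0,0,0,0],[0.06,0.14,0,0,0,0],[0.0773,0.18,0,0,0,0],[0.0773,0.18,0.04,0,0,0],[0.0773,0.18,0.08,0,0,0],[0.0773,0.18,0.1027,0,0,0],[0.0773,0.18,0.1027,0,0,0]],
  ],
)

```text
clock: 1.43
tool_pos: [0.4785, 0.1917, 0.1456]
orientation: [179.8, 0.4, 3.3]
force: [-0.6, 0.6, -1.1]
opening: 0.0702
gripper_force: 0.0
```

```bash
python3 to.py .497 .164 .088 3.4; python3 - <<'E'
from plant import ctrl; import cv2,numpy as np
a=[cv2.resize(ctrl.snapshot(n)["img"][r[1]:r[3],r[0]:r[2]],(400,400)) for n,r in(("top",(240,120,390,270)),("side",(250,100,400,250)))]
cv2.imwrite("pics/a1.png",np.hstack(a)[...,::-1])
E
```

```text
pos [0.4785 0.1917 0.1456] rpy [179.7904   0.3507   3.2944] F [-0.5683  0.5995 -1.0928] t 1.4333 q [ 43.6266   9.8506 -25.4124  -0.0819 -55.14    49.7155]
cm [1.7238 2.8533 5.7626] rot [ 0.2093  0.3509 -0.1049]
```

View pics/a1.png

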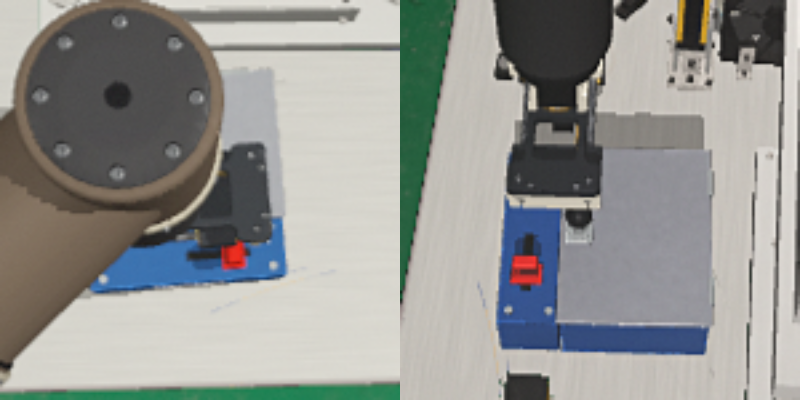

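The picture shows the gripper above and to the left of the knob, still on its way; the knob in the side view is just to the right of the fingers. I re-read after settling.

```bash
python3 to.py .497 .164 .15 3.4
```

```text
pos [0.4807 0.1936 0.1496] rpy [179.9317   0.0469   3.4053] F [ 0.631  -0.5356  0.5229] t 1.5333 q [ 43.6723   9.6653 -25.0931   0.0265 -55.3215  49.718 ]
cm [ 1.447   3.0506 -0.0389] rot [0.0683 0.0469 0.0054]
```

In the tool's units: 3.05 cm / 75 = 0.0407, 1.45 cm / 75 = 0.0193.

Emit:
send_rows(
  plan=[
    [[0.0093,0.02,0,0,0,0],[0.0193,0.0407,0,0,0,0],[0.0193,0.0407,0,0,0,0],[0.0193,0.0407,0,0,0,0],[0.0193,0.0407,0,0,0,0]],
  ],
)

```text
clock: 1.95
tool_pos: [0.4975, 0.1649, 0.1507]
orientation: [-179.9, -0.1, 3.4]
force: [-0.0, -0.0, 0.4]
opening: 0.0697
gripper_force: 0.0
```

```bash
python3 to.py .497 .164 .088 3.4
```

```text
pos [0.4975 0.1649 0.1507] rpy [-179.9432   -0.0947    3.3953] F [-0.0177 -0.0137  0.4474] t 1.95 q [ 39.8134  10.0315 -24.4501   0.0128 -55.4086  53.5747]
cm [-0.0619  0.0915  6.2733] rot [-0.0568 -0.0947 -0.0046]
```

In the tool's units: 6.2 cm / 75 = 0.0827, 6 cm / 75 = 0.08.

Emit:
send_rows(
  plan=[
    [[0,0.0007,0.0267,0,0,0],[0,0.0007,0.0533,0,0,0],[0,0.0007,0.08,0,0,0],[0,0.0007,0.0827,0,0,0],[0,0.0007,0.0827,0,0,0],[0,0.0007,0.0827,0,0,0]],
  ],
)

```text
clock: 2.45
tool_pos: [0.4976, 0.1645, 0.0886]
orientation: [-180.0, -0.1, 3.4]
force: [-0.9, 0.0, 0.2]
opening: 0.0701
gripper_force: 0.0
```

Emit:
send_rows(
  plan=[
    [[0,0,0,0,0,0],[0,0,0,0,0,0],[0,0,0,0,0,0],[0,0,0,0,0,0],[0,0,0,0,0,0],[0,0,0,0,0,0],[0,0,0,0,0,0],[0,0,0,0,0,0]],
  ],
  fingers=0,
)

```text
clock: 3.12
tool_pos: [0.497, 0.1626, 0.0876]
orientation: [179.9, 0.0, 3.4]
force: [0.8, -4.3, 0.7]
opening: 0.024
gripper_force: 30.0
```

```bash
python3 to.py .497 .164 .088 3.4
```

```text
pos [0.497  0.1626 0.0876] rpy [179.8921   0.0338   3.4107] F [ 0.785  -4.341   0.7171] t 3.1167 q [ 39.6888  14.237  -28.8223   0.0916 -47.0318  53.6595]
cm [ 0.0101 -0.1377 -0.0422] rot [0.1079 0.0338 0.0108]
```

The knob is gripped (30 N, 24 mm). Now I pull up gently.

In the tool's units: -0.4 cm / 75 = -0.0053, 0.15 cm / 75 = 0.002.

Emit:
send_rows(
  plan=[
    [[0,0.002,-0.0013,0,0,0],[0,0.002,-0.0027,0,0,0],[0,0.002,-0.004,0,0,0],[0,0.002,-0.0053,0,0,0],[0,0.002,-0.0053,0,0,0],[0,0.002,-0.0053,0,0,0]],
  ],
)

```text
clock: 3.62
tool_pos: [0.4978, 0.1626, 0.0907]
orientation: [-180.0, -0.0, 3.4]
force: [8.4, 2.0, -14.5]
opening: 0.0241
gripper_force: 30.0
```

```bash
python3 to.py .497 .164 .088 3.4
```

```text
pos [0.4978 0.1626 0.0907] rpy [-179.9769   -0.045     3.3887] F [  8.3851   1.9809 -14.5192] t 3.6167 q [ 39.5781  14.0102 -28.5812   0.0108 -47.3587  53.8033]
cm [-0.0743 -0.1444  0.2742] rot [-0.0231 -0.0451 -0.0113]
```

In the tool's units: -0.1 cm / 75 = -0.0013.

Emit:
send_rows(
  plan=[
    [[0,0,-0.0013,0,0,0],[0,0,-0.0013,0,0,0],[0,0,-0.0013,0,0,0]],
  ],
)

```text
clock: 3.87
tool_pos: [0.4978, 0.1626, 0.0909]
orientation: [-180.0, -0.0, 3.4]
force: [12.3, 0.9, -23.6]
opening: 0.0244
gripper_force: 30.0
```

It stops dead (only 0.2 mm more, 24 N), so the cover is caught. I lower it to rest, release, and rise.

In the tool's units: 0.5 cm / 75 = 0.0067, 0.25 cm / 75 = 0.0033.

Emit:
send_rows(
  plan=[
    [[0,0,0.0033,0,0,0],[0,0,0.0067,0,0,0],[0,0,0.0067,0,0,0],[0,0,0.0067,0,0,0]],
  ],
)

```text
clock: 4.2
tool_pos: [0.4971, 0.1625, 0.0877]
orientation: [-180.0, -0.0, 3.4]
force: [1.0, 3.3, -3.0]
opening: 0.0246
gripper_force: 30.0
```

Emit:
send_rows(
  plan=[
    [[0,0,0,0,0,0],[0,0,0,0,0,0],[0,0,0,0,0,0],[0,0,0,0,0,0],[0,0,-0.0267,0,0,0],[0,0,-0.06,0,0,0],[0,0,-0.0827,0,0,0],[0,0,-0.0827,0,0,0]],
  ],
  fingers=0.8,
)

```text
clock: 4.87
tool_pos: [0.499, 0.1631, 0.1534]
orientation: [-179.9, -0.3, 3.4]
force: [0.9, 0.5, -0.3]
opening: 0.0685
gripper_force: 0.0
```

```bash
python3 - <<'E'
from h import *
from plant import ctrl
S={n:ctrl.snapshot(n) for n in("top","side")}
th=np.radians(3.4);c,s=np.cos(th),np.sin(th)
for v in(0,.003,.032): print(v, np.array([.497,.164])+np.array([[c,-s],[s,c]])@[-.049,-.045+v])
n="side";h=cv2.cvtColor(S[n]["img"],cv2.COLOR_RGB2HSV);red=(((h[...,0]<8)|(h[...,0]>172))&(h[...,1]>150)&(h[...,2]>60)).astype(np.uint8)
print(blob(red,(280,145,380,240))[:2]); np.savez("side1.npz",**S["side"])
# top face of the thumb (brighter red), initial views
for n in("top","side"):
    q=dict(np.load(n+"0.npz"));h=cv2.cvtColor(q["img"],cv2.COLOR_RGB2HSV)
    red=((h[...,0]<8)|(h[...,0]>172))&(h[...,1]>150)
    x0,y0,x1,y1={"top":(320,205,335,224),"side":(288,192,306,212)}[n]
    print(n,"\n",np.where(red,h[...,2],0)[y0:y1,x0:x1])
E
python3 to.py .4505 .1165 .15 3.4
```

```text
0 [0.4508 0.1162]
0.003 [0.4506 0.1192]
0.032 [0.4489 0.1481]
(array([296.7327, 200.9505]), array([291, 196,  12,  11, 101], dtype=int32))
top 
 [[  0   0   0   0   0   0   0   0   0   0   0   0   0   0   0]
 [  0   0   0   0   0   0   0   0   0   0   0   0   0   0   0]
 [  0   0   0   0   0   0   0   0   0   0   0   0   0   0   0]
 [  0   0   0   0   0   0   0   0   0   0   0   0   0   0   0]
 [  0   0   0 215   0 195 201 199 204 211 195   0   0   0   0]
 [  0   0   0 188 154 199 217 218 219 227 208   0   0   0   0]
 [  0   0   0 169 132 184 213 217 219 222 213   0   0   0   0]
 [  0   0   0 170 121 178 211 217 218 221 195   0   0   0   0]
 [  0   0   0 171 137 177 212 217 219 222 201 133   0   0   0]
 [  0   0   0 170 137 173 212 217 219 222 215 159   0   0   0]
 [  0   0   0 171 130 167 214 219 220 222 199 161   0   0   0]
 [  0   0   0 169 129 161 215 222 221 224 195 161   0   0   0]
 [  0   0   0 181 154 164 216 221 219 219 209 198   0   0   0]
 [  0   0   0   0 149 121 163 164 151 144 182 199   0   0   0]
 [  0   0   0 168 212 197 192 191 209 219 228 216   0   0   0]
 [  0   0 
[... 1267 characters left out ...]
226 222 220 224 249   0   0   0]
 [  0   0   0   0   0   0   0 127 125 127 127   0 135   0 175   0   0   0]
 [  0   0   0   0   0   0   0   0   0   0   0   0   0   0   0   0   0   0]
 [  0   0   0   0   0   0   0   0   0   0   0   0   0   0   0   0   0   0]
 [  0   0   0   0   0   0   0   0   0   0   0   0   0   0   0   0   0   0]
 [  0   0   0   0   0   0   0   0   0   0   0   0   0   0   0   0   0   0]
 [  0   0   0   0   0   0   0   0   0   0   0   0   0   0   0   0   0   0]]
pos [0.4973 0.1623 0.1502] rpy [-179.9437   -0.0698    3.3794] F [-0.3176  0.0439 -0.9129] t 4.9667 q [ 39.58     9.9879 -24.5796  -0.0051 -55.3429  53.8023]
cm [-4.9406  4.2946  0.0089] rot [-0.0563 -0.0698 -0.0206]
```

Slide is unmoved. Next: move above the thumb piece.

In the tool's units: -4.95 cm / 75 = -0.066, -4.4 cm / 75 = -0.0587.

Emit:
send_rows(
  plan=[
    [[-0.02,0.0173,0,0,0,0],[-0.04,0.0347,0,0,0,0],[-0.0587,0.0507,0,0,0,0],[-0.066,0.058,0,0,0,0],[-0.066,0.058,0,0,0,0],[-0.066,0.058,0,0,0,0]],
  ],
  fingers=0.5,
)

```text
clock: 5.47
tool_pos: [0.4505, 0.1159, 0.1494]
orientation: [180.0, -0.0, 3.4]
force: [-0.0, 0.5, -0.3]
opening: 0.0448
gripper_force: 0.0
```

```bash
python3 to.py .4505 .117 .074 3.4
```

```text
pos [0.4505 0.1159 0.1494] rpy [179.9947  -0.0093   3.3849] F [-0.017   0.5202 -0.3475] t 5.4667 q [ 38.7835   4.5409 -31.2407   0.0119 -54.2138  54.5944]
cm [ 0.0031 -0.1122  7.5437] rot [ 0.0053 -0.0093 -0.0151]
```

In the tool's units: 7.5 cm / 75 = 0.1, 7 cm / 75 = 0.0933.

Emit:
send_rows(
  plan=[
    [[0,-0.0013,0.0267,0,0,0],[0,-0.0013,0.0533,0,0,0],[0,-0.0013,0.08,0,0,0],[0,-0.0013,0.0933,0,0,0],[0,-0.0013,0.1,0,0,0],[0,-0.0013,0.1,0,0,0],[0,-0.0013,0.1,0,0,0]],
  ],
)

```text
clock: 6.05
tool_pos: [0.4508, 0.1173, 0.0746]
orientation: [180.0, 0.0, 3.4]
force: [-0.3, 0.3, 1.5]
opening: 0.0438
gripper_force: 0.0
```

Emit:
send_rows(
  plan=[
    [[0,0,0,0,0,0],[0,0,0,0,0,0],[0,0,0,0,0,0],[0,0,0,0,0,0],[0,0,0,0,0,0],[0,0,0,0,0,0]],
  ],
  fingers=0,
)

```text
clock: 6.55
tool_pos: [0.4504, 0.1168, 0.0749]
orientation: [180.0, -0.0, 3.4]
force: [-0.7, -1.7, 3.6]
opening: 0.0136
gripper_force: 30.0
```

In the tool's units: -3.3 cm / 75 = -0.044, -3 cm / 75 = -0.04.

Emit:
send_rows(
  plan=[
    [[0,-0.008,0,0,0,0],[0,-0.016,0,0,0,0],[0,-0.024,0,0,0,0],[0,-0.032,0,0,0,0],[0,-0.04,0,0,0,0],[0,-0.044,0,0,0,0],[0,-0.044,0,0,0,0],[0,-0.044,0,0,0,0]],
  ],
)

```text
clock: 7.22
tool_pos: [0.4483, 0.147, 0.0749]
orientation: [179.7, 0.1, 3.5]
force: [9.6, -21.0, 8.0]
opening: 0.0138
gripper_force: 30.0
```

```bash
python3 to.py .4485 .149 .075 3.4
```

```text
pos [0.4483 0.147  0.0749] rpy [179.6768   0.074    3.4701] F [  9.6217 -20.9589   8.043 ] t 7.2167 q [ 42.3173  10.8708 -35.8271   0.2978 -43.5629  50.9367]
cm [ 0.0319 -0.2028 -0.0142] rot [0.3232 0.0738 0.0703]
```

It moved 30 mm and then stopped against 21 N, so it is at the left stop. I release, rise and verify by mask.

In the tool's units: -7.5 cm / 75 = -0.1, -7 cm / 75 = -0.0933.

Emit:
send_rows(
  plan=[
    [[0,0.0013,0,0,0,0],[0,0.0013,0,0,0,0],[0,0.0013,0,0,0,0],[0,0.0013,-0.0267,0,0,0],[0,0.0013,-0.06,0,0,0],[0,0.0013,-0.0933,0,0,0],[0,0.0013,-0.1,0,0,0],[0,0.0013,-0.1,0,0,0]],
  ],
  fingers=0.7,
)

```text
clock: 7.88
tool_pos: [0.4493, 0.1504, 0.1514]
orientation: [-179.8, -0.2, 3.4]
force: [-1.1, -0.6, -0.9]
opening: 0.0592
gripper_force: 0.0
```

```bash
python3 - <<'E'
from h import *
from plant import ctrl
s=ctrl.snapshot("side");h=cv2.cvtColor(s["img"],cv2.COLOR_RGB2HSV);red=(((h[...,0]<8)|(h[...,0]>172))&(h[...,1]>150)&(h[...,2]>60)).astype(np.uint8)
c,st,_=blob(red,(280,145,330,240));print(c,st,plane(s,c,.08)-plane(s,(296.7,200.9),.08))
E
python3 to.py .497 .163 .15 3.4
```

```text
[297.6571 194.0286] [292 193  12   3  35] [0.0001 0.0199 0.    ]
pos [0.4485 0.1497 0.15  ] rpy [-179.903    -0.0731    3.4119] F [-0.5163 -0.6335 -0.9672] t 7.9333 q [ 42.3695   5.2009 -30.3933  -0.0363 -54.2879  51.0636]
cm [ 4.9248 -1.037   0.0031] rot [-0.097  -0.0731  0.012 ]
```

The thumb is partly hidden by the gripper, but its lower edge moved 11 px (≈30 mm), as expected. Back to the knob.

In the tool's units: 6.2 cm / 75 = 0.0827, 4.92 cm / 75 = 0.0656.

Emit:
send_rows(
  plan=[
    [[0.0213,-0.004,0,0,0,0],[0.044,-0.0093,0,0,0,0],[0.0656,-0.0139,0,0,0,0],[0.0656,-0.0139,0,0,0,0],[0.0656,-0.0139,0.0267,0,0,0],[0.0656,-0.0139,0.0533,0,0,0],[0.0656,-0.0139,0.0827,0,0,0],[0.0656,-0.0139,0.0827,0,0,0]],
  ],
)

```text
clock: 8.6
tool_pos: [0.4934, 0.1602, 0.0826]
orientation: [179.8, 0.4, 3.3]
force: [-0.6, -1.3, -0.6]
opening: 0.0612
gripper_force: 0.0
```

Emit:
send_rows(
  plan=[
    [[0,0,0,0,0,0],[0,0,0,0,0,0],[0,0,0,0,0,0],[0,0,0,0,0,0],[0,0,0,0,0,0],[0,0,0,0,0,0],[0,0,0,0,0,0]],
  ],
  fingers=0,
)

```text
clock: 9.18
tool_pos: [0.4971, 0.1625, 0.0882]
orientation: [-179.9, -0.1, 3.4]
force: [-1.9, 1.4, 3.1]
opening: 0.0241
gripper_force: 30.0
```

```bash
python3 to.py .497 .163 .088 3.4; python3 - <<'E'
import numpy as np
r=.1298;a0=np.arctan2(.035,.125)
for q in np.arange(.06,.97,.06): print(round(q,2),np.round([100*(.125-r*np.cos(a0+q)),100*(.035-r*np.sin(a0+q))],2))
E
```

```text
pos [0.4971 0.1625 0.0882] rpy [-179.9425   -0.0592    3.3913] F [-1.9368  1.3671  3.0845] t 9.1833 q [ 39.6125  14.1254 -28.8362  -0.0156 -46.9568  53.7894]
cm [-0.007  -0.0459  0.0185] rot [-0.0575 -0.0592 -0.0087]
0.06 [ 0.23 -0.74]
0.12 [ 0.51 -1.47]
0.18 [ 0.83 -2.18]
0.24 [ 1.19 -2.87]
0.3 [ 1.59 -3.54]
0.36 [ 2.03 -4.18]
0.42 [ 2.51 -4.79]
0.48 [ 3.03 -5.38]
0.54 [ 3.58 -5.93]
0.6 [ 4.16 -6.45]
0.66 [ 4.77 -6.93]
0.72 [ 5.41 -7.37]
0.78 [ 6.08 -7.78]
0.84 [ 6.76 -8.14]
0.9 [ 7.47 -8.47]
0.96 [ 8.2  -8.75]
```

In the tool's units: -2.87 cm / 75 = -0.0383, -2.18 cm / 75 = -0.0291.

Emit:
send_rows(
  plan=[
    [[0.0013,0,-0.0049,0,0,0],[0.0031,0,-0.0099,0,0,0],[0.0049,0,-0.0147,0,0,0],[0.0068,0,-0.0196,0,0,0],[0.0089,0,-0.0244,0,0,0],[0.0111,0,-0.0291,0,0,0],[0.0135,0,-0.0337,0,0,0],[0.0159,0,-0.0383,0,0,0]],
  ],
)

```text
clock: 9.85
tool_pos: [0.5087, 0.1632, 0.1165]
orientation: [-180.0, 0.0, 3.4]
force: [-0.5, 4.8, -4.1]
opening: 0.0246
gripper_force: 30.0
```

The cover is free (4 N). I continue along the arc.

Emit:
send_rows(
  plan=[
    [[0.0027,0.0007,-0.0045,0,0,0],[0.0053,0.0007,-0.0089,0,0,0],[0.0083,0.0007,-0.0133,0,0,0],[0.0112,0.0007,-0.0175,0,0,0],[0.0144,0.0007,-0.0216,0,0,0],[0.0176,0.0007,-0.0256,0,0,0],[0.0211,0.0007,-0.0296,0,0,0],[0.0245,0.0007,-0.0335,0,0,0]],
  ],
)

```text
clock: 10.52
tool_pos: [0.5271, 0.1642, 0.1416]
orientation: [-179.9, 0.0, 3.4]
force: [-0.5, 7.4, -3.5]
opening: 0.0244
gripper_force: 30.0
```

```bash
python3 to.py .53 .163 .14 3.4; python3 - <<'E'
from plant import ctrl; import cv2,numpy as np
a=[cv2.resize(ctrl.snapshot(n)["img"][r[1]:r[3],r[0]:r[2]],(400,400)) for n,r in(("top",(220,70,400,250)),("side",(250,100,400,250)))]
cv2.imwrite("pics/a2.png",np.hstack(a)[...,::-1])
E
```

```text
pos [0.5271 0.1642 0.1416] rpy [-179.9254    0.0067    3.389 ] F [-0.5418  7.4142 -3.4768] t 10.5167 q [ 37.5899  13.1785 -21.6404  -0.0798 -55.1448  55.8446]
cm [0.285  0.142  0.1586] rot [-0.0746  0.0067 -0.011 ]
```

View pics/a2.png

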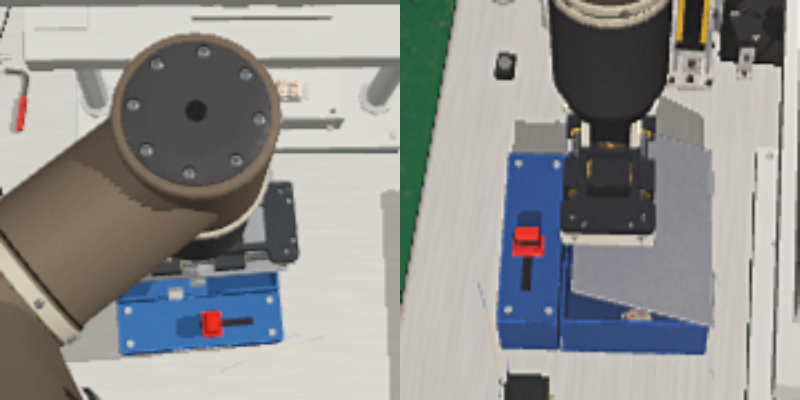

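The cover is swinging up with the knob held, the slide is fully left, and the wrist stays clear of the press. I continue.

Emit:
send_rows(
  plan=[
    [[0.0036,-0.0004,-0.0037,0,0,0],[0.0073,-0.0008,-0.0073,0,0,0],[0.0112,-0.0012,-0.0108,0,0,0],[0.0151,-0.0016,-0.0143,0,0,0],[0.0191,-0.0019,-0.0175,0,0,0],[0.0232,-0.0021,-0.0207,0,0,0],[0.0275,-0.0024,-0.0236,0,0,0],[0.0317,-0.0027,-0.0265,0,0,0]],
  ],
)

```text
clock: 11.28
tool_pos: [0.5506, 0.1659, 0.1615]
orientation: [179.9, 0.1, 3.4]
force: [-3.9, -2.7, -0.4]
opening: 0.0241
gripper_force: 30.0
```

In the tool's units: 1.88 cm / 75 = 0.0251, 1.7 cm / 75 = 0.0227.

Emit:
send_rows(
  plan=[
    [[0.0044,0,-0.0028,0,0,0],[0.0089,-0.0004,-0.0055,0,0,0],[0.0135,-0.0007,-0.0079,0,0,0],[0.018,-0.0007,-0.0103,0,0,0],[0.0227,-0.0007,-0.0124,0,0,0],[0.0251,-0.0007,-0.0135,0,0,0],[0.0251,-0.0007,-0.0135,0,0,0],[0.0251,-0.0007,-0.0135,0,0,0]],
  ],
)

```text
clock: 11.95
tool_pos: [0.5697, 0.1671, 0.1718]
orientation: [179.9, 0.0, 3.4]
force: [-3.5, -5.8, 2.5]
opening: 0.0242
gripper_force: 30.0
```

Emit:
send_rows(
  plan=[
    [[0,0,0,0,0,0],[0,0,0,0,0,0],[0,0,0,0,0,0],[0,0,0,0,0,0],[0,0,0,0,0,0],[0,0,0,0,0,0],[0,0,0,0,0,0],[0,0,0,0,0,0]],
  ],
)

```text
clock: 12.62
tool_pos: [0.5696, 0.1671, 0.1718]
orientation: [179.9, 0.0, 3.4]
force: [-3.9, -5.3, 3.3]
opening: 0.0244
gripper_force: 30.0
```

```bash
python3 - <<'E'
from plant import ctrl; import cv2,numpy as np
a=[cv2.resize(ctrl.snapshot(n)["img"][r[1]:r[3],r[0]:r[2]],(400,400)) for n,r in(("top",(220,70,400,250)),("side",(250,100,400,250)))]
cv2.imwrite("pics/a3.png",np.hstack(a)[...,::-1])
o=ctrl.get_obs();p=o["tool_pos"]+[0,0,.019]
th=np.radians(3.4);h=np.array([.497,.163])+.125*np.array([np.cos(th),np.sin(th)])
d=(h-p[:2])@[np.cos(th),np.sin(th)];print(p,"q",np.arctan2(p[2]-.072,d)-np.arctan2(.035,.125),np.hypot(d,p[2]-.072),o["qvel"],o["force"],o["clock"])
E
```

```text
[0.56960424 0.16706297 0.19074593] q 0.8830381172074879 0.12974615597910708 [ 0.05061453 -0.00384639 -0.08812487 -0.05488384 -0.00793618 -0.0752482 ] [-3.89765735 -5.83462317  1.89879608] 12.7167
```

View pics/a3.png

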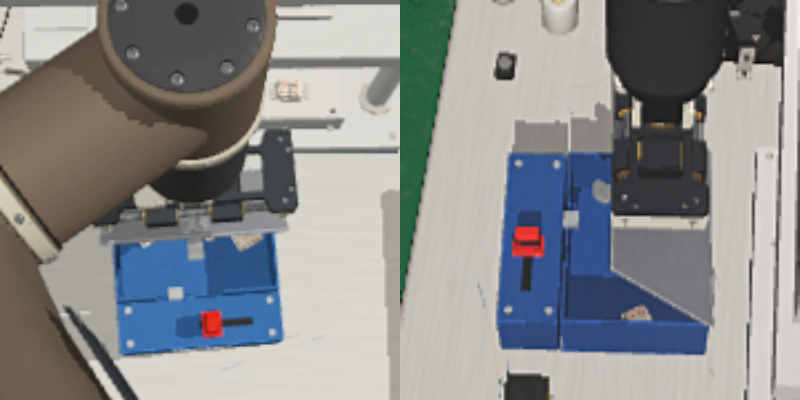

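The cover stands at about 0.88 rad, still, with the knob held at 30 N. The terminal blocks are visible in the open box and the slide is fully left. I hand the job in.

```bash
python3 -c "
from plant import ctrl
print(ctrl.close_job())"
```

```text
the job is handed in; nothing more can be done
None
```

The cover was caught when I pulled up on the knob (it stopped dead after about 3 mm); I pushed the red slide fully left and swung the cover to about 0.88 rad (50°), and handed in with it held still by the knob; no verdict was returned.

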